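Lock the parcel scale and wedge up its front so the feet can be adjusted

ROBOT

A 7-joint arm with a two-finger parallel gripper is mounted at the origin on the work surface. World frame = base frame: x ahead of the robot, y to its left, z up, the work surface at z = 0. Lengths are in m, angles in rad, forces in N, time in s.
With the tool pointing down it reaches from about 0.4 to 0.85 m from the base axis. Payload 6.9 kg.
Tool frame: the origin (TCP) lies at the centre of the arm's flange, where the gripper is bolted on; the fingertips stand 173 mm ahead of it and the grasp point (between the pads) lies 155 mm ahead of it; z points along the fingers, y is the direction in which the jaws open and shut (so a half turn about z gives the same grasp; the last joint's range is limited). The gripper opens to 85 mm and grips with 20 to 120 N. Pads are 22 mm wide; open, the fingers measure 114 mm over their backs; the gripper's body (76 mm by 85 mm) begins 54 mm behind the grasp point. The pads swing forward as they close: fully open they stand 13 mm farther back than shut.
Start: joints at [-1.171, 0.507, -0.238, 1.5, 0.126, 1.149, -0.155], TCP at [0.181, 0.598, 0.405] pointing down, gripper open.
Joint ranges: [-3.08, 3.08], [-0.24, 2.05], [-1.43, 1.35], [0, 2.5], [-1.52, 4.66], [0.17, 1.96], [-2.89, 2.89]. Speed limits (rad/s): [2.39, 2.39, 3.14, 3.14, 3.14, 3.14, 3.14].

INTERFACE

Orientations are given as a unit quaternion [w, x, y, z].
In Python, from plant import robot gives the robot as it stands.
- The arm moves only by the tool drive_tool, never from a script. Its argument "targets" is one flat list of numbers, 7 for each row, row after row: the finger opening in m, from 0 to 0.0854, then the shift along the tool's x, y, z in m, then the turn, a rotation vector about the tool's x, y, z in rad. In form: [gripper, tx, ty, tz, ax, ay, az, gripper, tx, ty, tz, ax, ay, az, ...]. A call has 1 to 5 rows; each row is the pose to reach, as a shift and turn from the pose commanded when the call began, along the tool's axes at that moment; what a row does not reach only later rows make up. A row lasts 1/10 s, in which the tool goes at most 50 mm and 8.59 degrees, less where a joint would pass 70% of its speed; a pose out of reach is approached as far as the arm can. A call with a gripper value outside its range is refused whole. The fingers move at their own pace and stop on an object; the grip force is fixed at half the most. Time passes only in rows, so rows that repeat a pose let the fingers close. It gives the time, the measured TCP pose, the force and the opening at its end, in the units of the state.
- robot.sense(): the state, without advancing time (a new reading comes with each control period).
- robot.grab_frame(name): name is "scene" or "top" or "wrist"; returns a dict with "pixels" (420x560x3 uint8, blue, green, red), "camera_matrix" (3x3 intrinsics, pixels), "k1" (the pictures are not rectified: a ray, as slopes to the right and down, at radius r is drawn at 1 + k1 r^2 times it, then the intrinsics apply), "position" and "orientation" of the camera in the world; the wrist camera has in their place "mount" (4x4, takes a point from camera to tool coordinates, whose origin is the TCP and whose axes are the flange's). Camera axes: x right, y down, z forward; pixel columns grow to the right and rows downward; lengths in m; the calibration is good to about 2 mm. A picture is of the moment at which its call begins: read the wrist's pose just before it. There is no depth.
- robot.close_job(): hands the job in, once; it reports no verdict.
The state is a dict: "t": time; "q": joint angles; "qd": joint speeds; "joint_torque": joint torques, N m; "position": TCP position; "ee_rot": TCP orientation; "force": force on the tool from outside, world axes, zero at the start; "wrist_torque": the same for the moment, N m; "gripper_width": opening from 0.0 (shut) to 1.0 (fully open).
Only numpy, scipy, OpenCV 4.12 (cv2) and the standard library are available. Lean on these libraries where they do the work, as an engineer would, in place of code of your own. Each camera call takes 0.05 s, during which the arm holds its last target. There are 200 camera calls.

TASK

The front feet of the parcel scale need adjusting. First slide the transport lock on its front ledge fully home towards the display; then push the wooden wedge, thin end first and flat on the desk, squarely under the middle of the scale's front edge until both front feet have just lifted off the desk, by about 3 mm, the rear feet still standing. Finish still holding the wedge there with the scale resting on it; do not shove the scale out of its place, and leave the stapler, hand terminal and plant jar alone.

Things in the scene. Friction and masses are not known exactly. Their poses are not given: they have to be found in the camera images.
- scale: Low white bench parcel scale, 260 x 280 mm (its x, y), 1.8 kg (+-20%), loose. Origin on the desk under its centre; x runs front to rear, y to its left, z up. Rubber feet, radius 12, at x +-105, y +-115 mm that hold against the wedge. Housing 10 to 46 mm above the desk, flat below. Front ledge x -130 to -60 mm, top at 46 mm, dark display at y 4 to 100 mm; steel platter behind, top at 58 mm.
- front_edge (a point): Middle of the straight lower front edge of the scale's housing (scale x = -130 mm), where the wedge goes under: 10 mm above the desk while the scale stands on all its feet.
- foot_left (a point): Centre of the underside of the scale's front left foot (scale y = +115 mm); height 0 when it stands on the desk.
- foot_right (a point): Centre of the underside of the scale's front right foot (scale y = -115 mm); height 0 when it stands on the desk.
- lock (a joint): Transport lock slide, in m: 0 at the open end of its slot, 0.030 at its end stop (locked). It grows as the grip moves along the scale's +y, towards the display. It stays where it is left; sliding it takes 2 to 3 N.
- lock_grip (a point): Middle of the lock's upstanding black thumb grip, 59 mm above the desk, on the front ledge at scale x = -98 mm, right of the display. The grip is 24 mm (scale x) by 14 mm (scale y), from 47 to 66 mm above the desk, 20 mm proud of the ledge; pinch it by its two y sides or push it.
- wedge: Smooth beech wedge, 160 mm long (its x), 40 mm wide, 90 g, lying flat. Origin on its underside at mid-length; x points to the thin end. 3 mm high at x +80, ramp rising 1 in 5 to 25 mm at x -30; from x -30 to -80 mm a heel block 30 mm high to hold, across its 40 mm width. The ramp meets the scale's front edge when 35 mm is under; each further 5 mm lifts the edge 1 mm (front feet 0.9 mm).
- wedge_tip (a point): Middle of the lower edge of the wedge's thin end (wedge x = +80 mm).
- stapler: Bystander: desk stapler, grey and black, 135 x 36 x 62 mm. Origin under its centre.
- terminal: Bystander: black hand-held bar code terminal lying on its back, 158 x 72 x 25 mm. Origin under its centre.
- jar: Bystander: green glass jar, 84 mm across and 115 mm high, with a small plant on top, 240 mm in all. Origin under its centre.
There are look-alikes about, which are no part of the job. Leave any blue or yellow look-alike of the wedge alone.

How it is judged:
By the outcome, as a careful person would: the job done as asked, in the order asked, and still so for the second after the job is handed in, while the arm keeps its last pose, push and grip.
It also fails if it takes over 64 s, if anything falls off the work surface, if the arm or the gripper's body presses on something with over 40 N, if the wrist force passes 120 N, or if a joint passes its speed limit or range.

## Working session

There is one attempt and no reset: what is moved stays moved. The work goes in short steps, Python scripts to look and compute and a tool call to move; the robot and the scene stay as the last step left them, time stands still between calls to the robot, and variables do not carry over. Pictures are saved under pics/ and viewed, about 8 in all and at most 12, crops included, and the job is handed in when it is done.

Besides the shell and the picture viewer there is one more tool, called after "Call:" as name(argument=value, ...) on one line, values as JSON. drive_tool: Moves the arm, as the interface text tells. Its arguments: {"type":"object","properties":{"targets":{"type":"array","items":{"type":"number"}}},"required":["targets"]}

```bash
ls; mkdir -p pics; cat > h.py <<'E'
import numpy as np, cv2
from plant import robot
from scipy.spatial.transform import Rotation as R
def rot(q): return R.from_quat([q[1],q[2],q[3],q[0]]).as_matrix()
def grab(name,fn=None):
    s=robot.sense(); f=robot.grab_frame(name)
    if name=="wrist":
        T=np.eye(4);T[:3,:3]=rot(s["ee_rot"]);T[:3,3]=s["position"];T=T@np.array(f["mount"])
        f["Rm"],f["p"]=T[:3,:3],T[:3,3]
    else: f["Rm"],f["p"]=rot(f["orientation"]),np.array(f["position"])
    if fn: cv2.imwrite("pics/"+fn,f["pixels"])
    return f
def ray(f,uv):
    K=np.array(f["camera_matrix"]);k=f["k1"]
    d=cv2.undistortPoints(np.array(uv,float).reshape(-1,1,2),K,np.array([k,0,0,0.])).reshape(-1,2)
    return np.c_[d,np.ones(len(d))]@f["Rm"].T
def plane(f,uv,z):
    d=ray(f,uv); return f["p"]+d*((z-f["p"][2])/d[:,2])[:,None]
def proj(f,P):
    c=(np.atleast_2d(P)-f["p"])@f["Rm"]; x=c[:,:2]/c[:,2:]; x=x*(1+f["k1"]*(x**2).sum(1))[:,None]
    K=np.array(f["camera_matrix"]); return x@K[:2,:2].T+K[:2,2]
E
python3 - <<'E'
from h import *
import pickle
for n in("scene","top"):
    f=grab(n,n+"0.png"); pickle.dump(f,open(n+"0.pkl","wb")); print(n,f["p"],f["k1"],f["camera_matrix"],f["Rm"][:,2])
s=robot.sense();print(s)
E
```

```text
pics
scene [1.07001095 0.30886051 0.84396993] -0.11138795283022539 [[431.02024608   0.         273.38699362]
 [  0.         431.02024608 213.99376963]
 [  0.           0.           1.        ]] [-0.53555858 -0.37719917 -0.75557779]
top [ 0.39136653 -0.07011368  1.18411644] -0.0906233958927663 [[414.07054547   0.         276.70671006]
 [  0.         414.07054547 212.65630071]
 [  0.           0.           1.        ]] [ 0.11532562  0.00440541 -0.99331797]
{'t': 0.1, 'q': array([-1.17149283,  0.50823029, -0.23754415,  1.50103664,  0.12569628,
        1.1488617 , -0.1548166 ]), 'qd': array([-0.00056973, -0.00254079,  0.00023667, -0.00266222,  0.00035699,
        0.00039304, -0.00079417]), 'joint_torque': array([-4.78335132e-03, -6.21832108e+01, -2.19481945e+00, -2.50202644e+01,
        1.24526941e-02,  7.79136055e-03, -7.87218823e-06]), 'position': array([0.18100497, 0.59803784, 0.40393009]), 'ee_rot': array([-1.05066181e-04,  1.46371401e-01,  9.89229404e-01, -7.66824028e-04]), 'force': array([ 0.16874587, -0.03755998,  0.08256814]), 'wrist_torque': array([ 0.00228373, -0.02255515,  0.03806901]), 'gripper_width': 1.0022830102362066}
```

View pics/scene0.png

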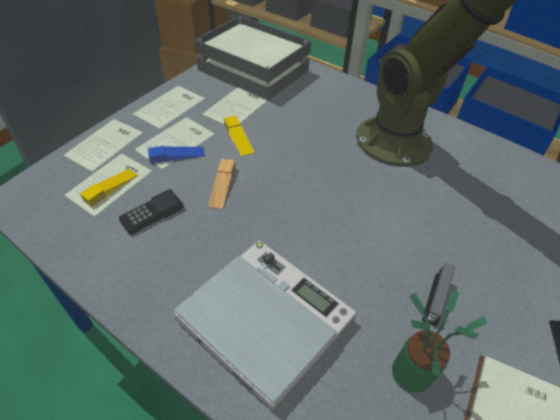

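View pics/top0.png

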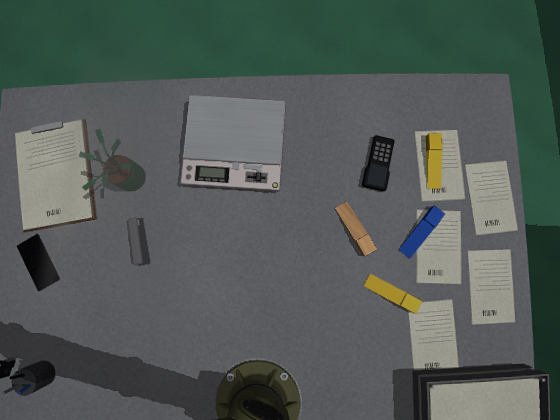

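Top view: the scale is at (233,143), its front edge at the bottom, with the lock at (257,175). Wedge candidates in the top view are beech (355,228), blue (423,231), yellow (434,160) and yellow (393,294). I choose the beech one, whose heel is at about (369,246). A close crop will check this.

```bash
python3 - <<'E'
from h import *
import pickle
t=pickle.load(open("top0.pkl","rb"));s=pickle.load(open("scene0.pkl","rb"))
a=cv2.resize(t["pixels"][85:275,170:400],None,fx=3.4,fy=3.4,interpolation=cv2.INTER_CUBIC)[:, :782]
cv2.imwrite("pics/c1.png",cv2.resize(a,(690,570)))
# beech mask
for n,f in(("top",t),("scene",s)):
    h=cv2.cvtColor(f["pixels"],cv2.COLOR_BGR2HSV)
    m=cv2.inRange(h,(6,70,90),(20,190,255))
    cs,_=cv2.findContours(m,cv2.RETR_EXTERNAL,cv2.CHAIN_APPROX_NONE)
    for c in cs:
        if cv2.contourArea(c)>150: 
            b=cv2.minAreaRect(c);print(n,cv2.contourArea(c),b[0],b[1],cv2.boxPoints(b).round(1).tolist())
    y,x=(355,228)[::-1] if n=="top" else (185,223); print(h[y,x])
E
```

```text
top 729.0 (355.5911865234375, 228.21469116210938) (56.985496520996094, 14.11215591430664) [[334.29998779296875, 208.0], [346.20001220703125, 200.39999389648438], [376.79998779296875, 248.5], [364.8999938964844, 256.0]]
[ 15 116 158]
scene 185.0 (415.75750732421875, 345.7372131347656) (25.957387924194336, 13.210081100463867) [[406.1000061035156, 334.79998779296875], [418.8999938964844, 331.5], [425.3999938964844, 356.6000061035156], [412.6000061035156, 360.0]]
scene 701.0 (221.7531280517578, 183.30084228515625) (15.65300464630127, 50.82395553588867) [[207.60000610351562, 205.8000030517578], [220.6999969482422, 156.6999969482422], [235.89999389648438, 160.8000030517578], [222.8000030517578, 209.89999389648438]]
scene 305.5 (180.47198486328125, 60.09600067138672) (33.98823547363281, 36.6715202331543) [[159.39999389648438, 46.70000076293945], [195.5, 40.099998474121094], [201.60000610351562, 73.5], [165.5, 80.0999984741211]]
scene 317.5 (527.2654418945312, 31.73065757751465) (76.29934692382812, 23.784868240356445) [[487.3999938964844, 29.799999237060547], [495.5, 7.400000095367432], [567.2000122070312, 33.70000076293945], [559.0, 56.0]]
scene 787.0 (280.8841552734375, 15.21870231628418) (139.1550750732422, 20.436771392822266) [[211.60000610351562, 3.299999952316284], [217.89999389648438, -16.100000381469727], [350.20001220703125, 27.200000762939453], [343.79998779296875, 46.599998474121094]]
[ 17 114 197]
```

View pics/c1.png

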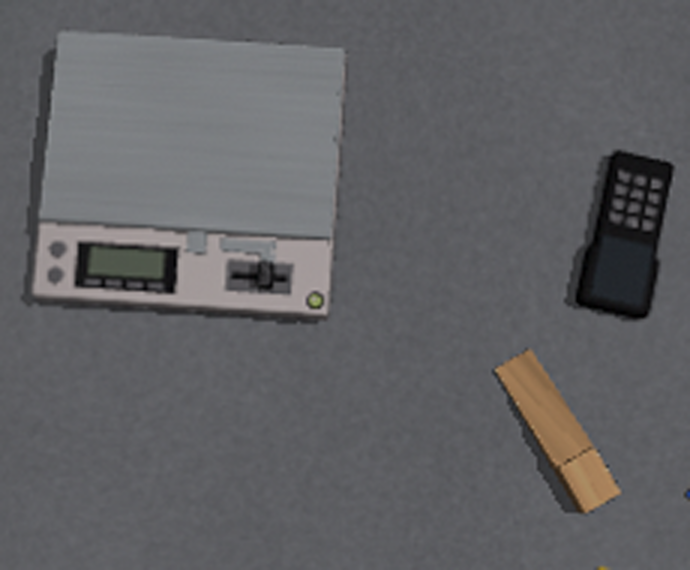

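The crop confirms the beech wedge: thin end at crop (512,360), heel at (602,502). The lock grip is at crop (264,272), mid-slot, right of the display.

```bash
python3 - <<'E'
from h import *
import pickle
t=pickle.load(open("top0.pkl","rb"))
g=lambda u,v:[u/3+170-.33,v/3+85-.33]
P=lambda pts,z:plane(t,[g(*p) for p in pts],z)
F=P([(33,301),(328,316)],.046);B=P([(58,33),(344,48)],.058)
print("front",F.round(4),"len",np.linalg.norm(F[0]-F[1])); print("rear",B.round(4),np.linalg.norm(B[0]-B[1]))
yv=(F[0]-F[1]);yv/=np.linalg.norm(yv);yaw=np.arctan2(-yv[0],yv[1]);print("yaw front",np.degrees(yaw))
xv=B.mean(0)-F.mean(0);print("yaw side",np.degrees(np.arctan2(xv[1],xv[0])),np.linalg.norm(xv[:2]))
G=P([(264,270)],.066);print("grip",G, "in scale", (G[0]-F.mean(0))[:2]@np.array([[np.cos(yaw),-np.sin(yaw)],[np.sin(yaw),np.cos(yaw)]]))
tip=P([(495,371),(530,349)],.003);he=P([(585,513),(620,492)],.03)
print("tip",tip.mean(0),"heel",he.mean(0),np.linalg.norm((tip.mean(0)-he.mean(0))[:2]));d=(tip.mean(0)-he.mean(0));print("wyaw",np.degrees(np.arctan2(d[1],d[0])))
s=robot.sense();print(rot(s["ee_rot"]).round(3))
E
```

```text
front [[ 0.6084  0.2027  0.046 ]
 [ 0.5868 -0.073   0.046 ]] len 0.2765322271942779
rear [[ 0.8662  0.1783  0.058 ]
 [ 0.8423 -0.0946  0.058 ]] 0.27393924619478127
yaw front -4.47115943815308
yaw side -5.115666864319016 0.2576855036625331
grip [[ 0.62767054 -0.01533383  0.066     ]] in scale [ 0.03620532 -0.07759829]
tip [ 0.54707647 -0.24921941  0.003     ] heel [ 0.40805293 -0.32359095  0.03      ] 0.15766631876969467
wyaw 28.144840805783343
[[-0.957  0.29  -0.   ]
 [ 0.29   0.957 -0.001]
 [-0.    -0.002 -1.   ]]
```

Call:
drive_tool(targets=[0, -0.61, -0.485, 0.03, 0, 0, -0.21, 0, -0.61, -0.485, 0.03, 0, 0, -0.21, 0, -0.61, -0.485, 0.03, 0, 0, -0.21, 0, -0.61, -0.485, 0.03, 0, 0, -0.21, 0, -0.61, -0.485, 0.03, 0, 0, -0.21])

```text
t: 0.6
position: [0.3239, 0.3908, 0.3948]
ee_rot: [-0.0, 0.042, 0.999, -0.0]
force: [0.7, -0.3, 0.3]
gripper_width: 0.145
```

```bash
cat >> h.py <<'E'
def go(x,y,z,yaw):
    "shift/turn for TCP at xyz, tool y axis at heading yaw(deg), pointing down"
    s=robot.sense(); M=rot(s["ee_rot"]); a=np.radians(yaw); yv=np.array([np.cos(a),np.sin(a),0]); zv=np.array([0,0,-1.])
    T=np.c_[np.cross(yv,zv),yv,zv]
    print("t",round(s["t"],2),"pos",s["position"].round(4),"F",s["force"].round(1),"w",round(s["gripper_width"],3))
    print("shift",(M.T@(np.array([x,y,z])-s["position"])).round(4),"turn",R.from_matrix(M.T@T).as_rotvec().round(4))
E
python3 -c "
from h import *
go(.6254,-.0432,.36,85.2)"
```

```text
t 0.6 pos [0.3239 0.3908 0.3948] F [ 0.7 -0.3  0.3] w 0.145
shift [-0.3367 -0.4073  0.0349] turn [-0.0004 -0.0001  0.    ]
```

Call:
drive_tool(targets=[0, -0.337, -0.407, 0.035, 0, 0, 0, 0, -0.337, -0.407, 0.035, 0, 0, 0, 0, -0.337, -0.407, 0.035, 0, 0, 0, 0, -0.337, -0.407, 0.035, 0, 0, 0, 0, -0.337, -0.407, 0.035, 0, 0, 0])

```text
t: 1.1
position: [0.4663, 0.1861, 0.3784]
ee_rot: [-0.0, 0.042, 0.999, -0.0]
force: [1.2, 0.5, -0.1]
gripper_width: 0.001
```

```bash
python3 -c "
from h import *
go(.6254,-.0432,.34,85.2)"
```

```text
t 1.1 pos [0.4663 0.1861 0.3784] F [ 1.2  0.5 -0.1] w 0.001
shift [-0.1777 -0.2152  0.0383] turn [-0.0001 -0.0001  0.0001]
```

Call:
drive_tool(targets=[0, -0.178, -0.215, 0.038, 0, 0, 0, 0, -0.178, -0.215, 0.038, 0, 0, 0, 0, -0.178, -0.215, 0.038, 0, 0, 0, 0, -0.178, -0.215, 0.038, 0, 0, 0, 0, -0.178, -0.215, 0.038, 0, 0, 0])

```text
t: 1.6
position: [0.6078, -0.0172, 0.3442]
ee_rot: [-0.0, 0.042, 0.999, 0.0]
force: [0.4, 1.1, 0.1]
gripper_width: -0.001
```

```bash
python3 -c "
from h import *
go(.6254,-.0432,.34,85.2)
f=grab('wrist','w1.png');print(f['mount'])
import pickle;pickle.dump(f,open('w1.pkl','wb'))
print(proj(f,[[.6277,-.0153,.066]]))"
```

```text
t 1.6 pos [ 0.6078 -0.0172  0.3442] F [0.4 1.1 0.1] w -0.001
shift [-0.0197 -0.0244  0.0042] turn [ 0.     -0.0006  0.    ]
[[ 2.56561860e-04 -9.59962868e-01 -2.80127163e-01  7.13909427e-02]
 [ 9.99999816e-01  4.00195865e-04 -4.55547959e-04 -8.82231236e-04]
 [ 5.49414857e-04 -2.80126994e-01  9.59962794e-01  3.14108801e-02]
 [ 0.00000000e+00  0.00000000e+00  0.00000000e+00  1.00000000e+00]]
[[283.12115379 230.07566055]]
```

View pics/w1.png

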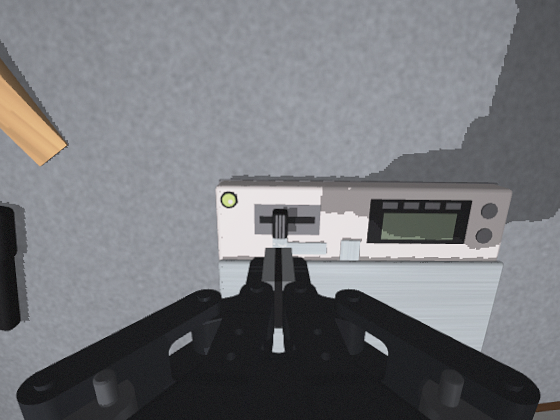

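```bash
python3 -c "
from h import *
import pickle;f=pickle.load(open('w1.pkl','rb'))
F=plane(f,[(219,187),(510,191)],.046);print(F.round(4),np.linalg.norm(F[0]-F[1]));d=F[1]-F[0];a=np.arctan2(-d[0],d[1]);print('yaw',np.degrees(a),'mid',F.mean(0))
L=plane(f,[(217,182),(511,186)],.01);print(L.round(4))
g=plane(f,[(274,240),(287,240),(280.5,212),(280.5,240)],.066);print(g.round(4))
ex=np.array([np.cos(a),np.sin(a)]);ey=np.array([-ex[1],ex[0]])
for p in g: print((p-F.mean(0))[:2]@ex-.130,(p-F.mean(0))[:2]@ey)
h=cv2.resize(f['pixels'][170:270,205:375],None,fx=4,fy=4,interpolation=cv2.INTER_CUBIC);cv2.imwrite('pics/c2.png',h)
"
```

```text
[[ 0.5887 -0.0704  0.046 ]
 [ 0.6145  0.1986  0.046 ]] 0.2702325851113877
yaw -5.4860623570306 mid [0.60161847 0.06406246 0.046     ]
[[ 0.5904 -0.0796  0.01  ]
 [ 0.6197  0.2274  0.01  ]]
[[ 0.6363 -0.0241  0.066 ]
 [ 0.6373 -0.0126  0.066 ]
 [ 0.611  -0.0162  0.066 ]
 [ 0.6368 -0.0183  0.066 ]]
-0.08700307068619495 -0.08442052835366107
-0.08714595445752839 -0.0729097522120367
-0.11297091351022864 -0.0790463206911634
-0.08707502761523128 -0.07866520012581198
```

View pics/c2.png

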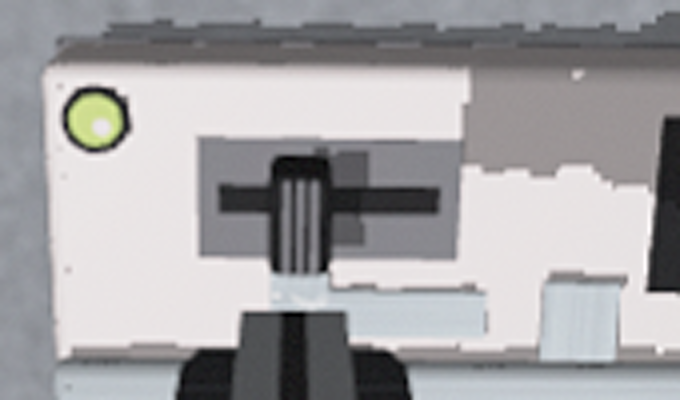

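Call:
drive_tool(targets=[0, -0.0165, -0.0272, 0.03, 0, 0, 0, 0, -0.0165, -0.0272, 0.07, 0, 0, 0, 0, -0.0165, -0.0272, 0.1, 0, 0, 0, 0, -0.0165, -0.0272, 0.118, 0, 0, 0, 0, -0.0165, -0.0272, 0.118, 0, 0, 0])

```text
t: 2.15
position: [0.6199, -0.0437, 0.2236]
ee_rot: [-0.003, 0.042, 0.999, 0.0]
force: [0.1, 0.3, 0.6]
gripper_width: 0.001
```

```bash
python3 -c "
from h import *
go(.622,-.0457,.225,85.2)
f=grab('wrist','w2.png')"
```

```text
t 2.15 pos [ 0.6199 -0.0437  0.2236] F [0.1 0.3 0.6] w 0.001
shift [-0.0023 -0.0019 -0.0014] turn [-0.0001 -0.0062  0.0001]
```

View pics/w2.png

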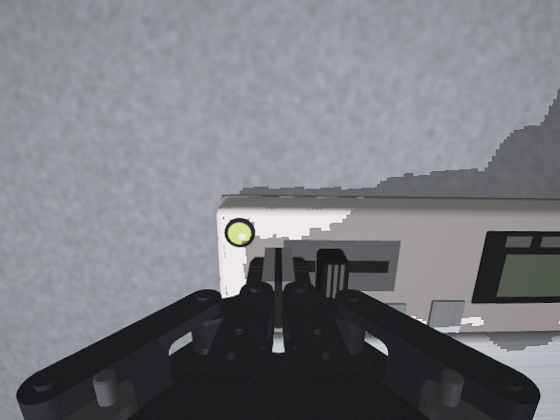

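Fingertips are just left (−y side) of the grip at (332,275) and above the ledge. Now I push along +y.

Call:
drive_tool(targets=[0, -0.002, 0.004, 0, 0, 0, 0, 0, -0.002, 0.008, 0, 0, 0, 0, 0, -0.002, 0.012, 0, 0, 0, 0, 0, -0.002, 0.016, 0, 0, 0, 0, 0, -0.002, 0.02, 0, 0, 0, 0])

```text
t: 2.7
position: [0.6251, -0.024, 0.2276]
ee_rot: [0.001, 0.042, 0.999, -0.0]
force: [0.7, -2.4, 2.3]
gripper_width: -0.001
```

Call:
drive_tool(targets=[0, 0, 0.0015, 0, 0, 0, 0, 0, 0, 0.003, 0, 0, 0, 0, 0, 0, 0.003, 0, 0, 0, 0])

```text
t: 3.0
position: [0.625, -0.0208, 0.2268]
ee_rot: [-0.0, 0.042, 0.999, 0.0]
force: [0.5, -1.4, 0.0]
gripper_width: -0.0
```

Call:
drive_tool(targets=[0, 0, 0.001, 0.001, 0, 0, 0, 0, 0, 0.002, 0.001, 0, 0, 0, 0, 0, 0.003, 0.001, 0, 0, 0, 0, 0, 0.004, 0.001, 0, 0, 0])

```text
t: 3.4
position: [0.6253, -0.0172, 0.2256]
ee_rot: [-0.0, 0.042, 0.999, -0.0]
force: [-0.4, -1.4, -0.3]
gripper_width: -0.002
```

Call:
drive_tool(targets=[0, 0, 0.001, 0, 0, 0, 0, 0, 0, 0.002, 0, 0, 0, 0, 0, 0, 0.003, 0, 0, 0, 0])

```text
t: 3.7
position: [0.6255, -0.0154, 0.2256]
ee_rot: [-0.0, 0.042, 0.999, -0.001]
force: [0.1, -7.0, 0.4]
gripper_width: -0.005
```

```bash
python3 -c "
from h import *
go(.622,-.0457,.225,85.2)
f=grab('wrist')
h=cv2.resize(f['pixels'][180:340,210:490],None,fx=2.7,fy=2.7,interpolation=cv2.INTER_CUBIC);cv2.imwrite('pics/c3.png',h)"
```

```text
t 3.7 pos [ 0.6255 -0.0154  0.2256] F [ 0.1 -7.   0.4] w -0.005
shift [ 0.0009 -0.0305  0.0007] turn [-0.0019 -0.0007 -0.001 ]
```

View pics/c3.png

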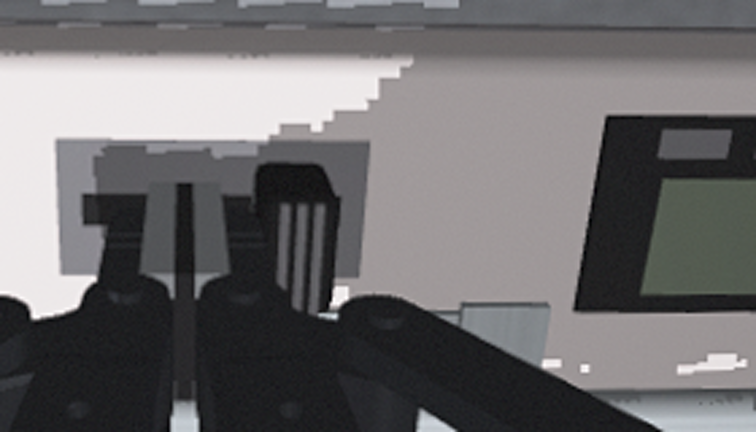

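At the stop: force rose to 7 N with the grip at the slot's display end, after about 22 mm of travel. Now I back off and rise.

Call:
drive_tool(targets=[0, 0, -0.01, 0, 0, 0, 0, 0, 0, -0.01, -0.03, 0, 0, 0, 0.0854, 0, -0.01, -0.07, 0, 0, 0, 0.0854, 0, -0.01, -0.12, 0, 0, 0])

```text
t: 4.15
position: [0.6244, -0.0238, 0.3457]
ee_rot: [-0.002, 0.042, 0.999, 0.001]
force: [0.7, 0.1, 0.6]
gripper_width: 0.33
```

```bash
python3 -c "
from h import *
f=grab('wrist','w4.png')
go(.430,-.312,.33,118.1)"
```

```text
t 4.2 pos [ 0.6264 -0.0237  0.3558] F [ 2.9 -0.1  5.8] w 0.418
shift [ 0.172  -0.3037  0.0233] turn [-0.0011  0.0111 -0.5738]
```

Call:
drive_tool(targets=[0.0854, 0.172, -0.304, 0.023, 0, 0, -0.574, 0.0854, 0.172, -0.304, 0.023, 0, 0, -0.574, 0.0854, 0.172, -0.304, 0.023, 0, 0, -0.574, 0.0854, 0.172, -0.304, 0.023, 0, 0, -0.574, 0.0854, 0.172, -0.304, 0.023, 0, 0, -0.574])

```text
t: 4.7
position: [0.4831, -0.2314, 0.3295]
ee_rot: [0.001, -0.245, 0.97, 0.0]
force: [0.4, -1.2, -0.7]
gripper_width: 0.999
```

```bash
python3 -c "
from h import *
go(.430,-.312,.33,118.1)"
```

```text
t 4.7 pos [ 0.4831 -0.2314  0.3295] F [ 0.4 -1.2 -0.7] w 0.999
shift [ 0.085  -0.0457 -0.0006] turn [-0.0003  0.0014  0.0048]
```

Call:
drive_tool(targets=[0.0854, 0.085, -0.046, 0, 0, 0, 0.005, 0.0854, 0.085, -0.046, 0, 0, 0, 0.005, 0.0854, 0.085, -0.046, 0, 0, 0, 0.005])

```text
t: 5.0
position: [0.4264, -0.317, 0.3292]
ee_rot: [-0.001, -0.235, 0.972, -0.001]
force: [0.2, -0.2, -1.6]
gripper_width: 1.0
```

```bash
python3 -c "
from h import *
go(.430,-.312,.33,118.1)
f=grab('wrist','w5.png');import pickle;pickle.dump(f,open('w5.pkl','wb'))
m=cv2.inRange(cv2.cvtColor(f['pixels'],cv2.COLOR_BGR2HSV),(6,70,60),(20,190,255))
cs,_=cv2.findContours(m,0,1)
for c in cs:
  if cv2.contourArea(c)>300: print(cv2.contourArea(c),cv2.boxPoints(cv2.minAreaRect(c)).round(1).tolist())
o=cv2.imread('pics/w4.png')
cv2.imwrite('pics/c5.png',np.hstack([f['pixels'],o[150:350,220:440].repeat(2,0)[:420].copy()[:, :]][:2]) if 0 else np.hstack([f['pixels'],np.vstack([o[150:350,220:440],np.zeros((220,220,3),np.uint8)])]))
"
```

```text
t 5.0 pos [ 0.4264 -0.317   0.3292] F [ 0.2 -0.2 -1.6] w 1.0
shift [-0.0055  0.0028 -0.0008] turn [-0.0015 -0.0032 -0.0159]
5277.0 [[259.0, 176.0], [302.0, 176.0], [302.0, 313.0], [259.0, 313.0]]
```

View pics/c5.png

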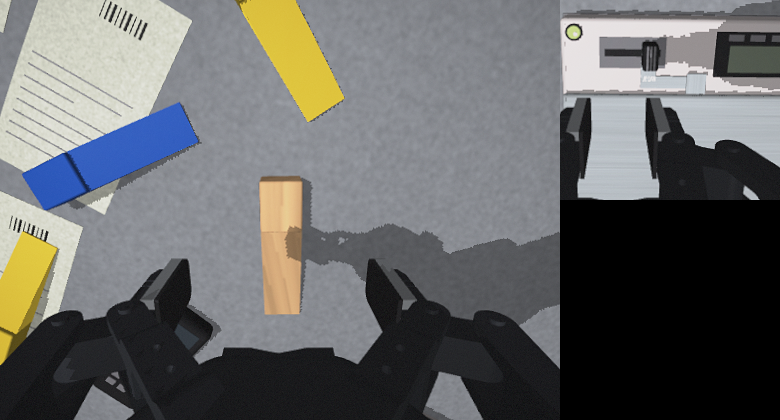

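Left: beech heel at (281,206), tip at (282,314), blue and yellow wedges clear of the fingers' path. Right: the lock is at the display end of its slot with its bar in the keeper.

```bash
python3 -c "
from h import *
import pickle;f=pickle.load(open('w5.pkl','rb'))
h=plane(f,[(260.5,181),(302,181),(261,232),(302,232)],.03);t=plane(f,[(264,314),(300,314)],.003)
print(h.round(4),t.round(4),np.linalg.norm(h[0]-h[1]))
c=h.mean(0);d=t.mean(0)-h[:2].mean(0);y=np.degrees(np.arctan2(d[1],d[0]));print(c,y,np.linalg.norm(d[:2]),'step-rear',np.linalg.norm(h[:2].mean(0)-h[2:].mean(0)))
go(c[0],c[1],.181,y+90)
"
```

```text
[[ 0.4153 -0.3419  0.03  ]
 [ 0.398  -0.3084  0.03  ]
 [ 0.4592 -0.3196  0.03  ]
 [ 0.4413 -0.2849  0.03  ]] [[ 0.5572 -0.2691  0.003 ]
 [ 0.5383 -0.2324  0.003 ]] 0.0376530232850414
[ 0.4284612  -0.31369025  0.03      ] 27.785322339026177 0.1594671977965325 step-rear 0.04924077019133082
t 5.05 pos [ 0.4287 -0.3139  0.3294] F [1.4 0.3 0.7] w 0.998
shift [0.     0.0004 0.1484] turn [-0.0006 -0.0006 -0.0066]
```

Call:
drive_tool(targets=[0.0854, 0, 0, 0.045, 0, 0, -0.006, 0.0854, 0, 0, 0.09, 0, 0, -0.006, 0.0854, 0, 0, 0.13, 0, 0, -0.006, 0.0854, 0, 0, 0.147, 0, 0, -0.006, 0.0854, 0, 0, 0.147, 0, 0, -0.006])

```text
t: 5.55
position: [0.4313, -0.3088, 0.18]
ee_rot: [-0.001, -0.244, 0.97, 0.002]
force: [0.4, 0.2, 0.3]
gripper_width: 0.998
```

Call:
drive_tool(targets=[0.03, 0, 0, 0, 0, 0, 0, 0.03, 0, 0, 0, 0, 0, 0, 0.03, 0, 0, 0, 0, 0, 0, 0.03, 0, 0, 0, 0, 0, 0, 0.03, 0, 0, 0, 0, 0, 0])

```text
t: 6.05
position: [0.4315, -0.311, 0.184]
ee_rot: [0.001, -0.243, 0.97, -0.001]
force: [-0.3, 1.6, 6.7]
gripper_width: 0.46
```

```bash
python3 -c "
from h import *
go(.4285,-.3137,.181,117.8);print(robot.sense()['wrist_torque'])"
```

```text
t 6.05 pos [ 0.4315 -0.311   0.184 ] F [-0.3  1.6  6.7] w 0.46
shift [ 0.0039 -0.001   0.003 ] turn [-0.0027  0.0015  0.0059]
[0.21341488 0.08446218 0.0261275 ]
```

Call:
drive_tool(targets=[0.03, 0, 0, -0.01, 0, 0, 0, 0.03, 0, 0, -0.03, 0, 0, 0, 0.03, 0, 0, -0.07, 0, 0, 0, 0.03, -0.02, 0.036, -0.08, 0, 0, 0.1])

```text
t: 6.45
position: [0.4315, -0.275, 0.2664]
ee_rot: [0.002, -0.19, 0.982, -0.004]
force: [1.6, 1.5, -1.4]
gripper_width: 0.452
```

```bash
python3 -c "
from h import *
go(.4387,.0791,.262,84.8)"
```

```text
t 6.45 pos [ 0.4315 -0.275   0.2664] F [ 1.6  1.5 -1.4] w 0.452
shift [-0.1386  0.326   0.0023] turn [-0.0071  0.0049  0.4727]
```

Call:
drive_tool(targets=[0.03, -0.139, 0.326, 0, 0, 0, 0.473, 0.03, -0.139, 0.326, 0, 0, 0, 0.473, 0.03, -0.139, 0.326, 0, 0, 0, 0.473, 0.03, -0.139, 0.326, 0, 0, 0, 0.473, 0.03, -0.139, 0.326, 0, 0, 0, 0.473])

```text
t: 6.95
position: [0.4342, -0.0176, 0.2635]
ee_rot: [0.001, 0.042, 0.999, 0.0]
force: [2.2, 0.7, -0.1]
gripper_width: 0.453
```

```bash
python3 -c "
from h import *
go(.4387,.0791,.262,84.8)"
```

```text
t 6.95 pos [ 0.4342 -0.0176  0.2635] F [ 2.2  0.7 -0.1] w 0.453
shift [0.0036 0.0968 0.0015] turn [0.0003 0.0016 0.0076]
```

Call:
drive_tool(targets=[0.03, 0.004, 0.048, 0, 0, 0, 0.007, 0.03, 0.004, 0.097, 0.0, 0, 0, 0.007, 0.03, 0.004, 0.097, 0.035, 0, 0, 0.007, 0.03, 0.004, 0.097, 0.06, 0, 0, 0.007, 0.03, 0.004, 0.097, 0.07, 0, 0, 0.007])

```text
t: 7.45
position: [0.438, 0.0779, 0.1915]
ee_rot: [-0.001, 0.044, 0.999, -0.0]
force: [0.4, 0.1, -0.6]
gripper_width: 0.45
```

Call:
drive_tool(targets=[0.03, 0, 0, 0.003, 0, 0, 0, 0.03, 0, 0, 0.006, 0, 0, 0])

```text
t: 7.65
position: [0.4389, 0.077, 0.1871]
ee_rot: [0.0, 0.045, 0.999, 0.0]
force: [0.0, 0.6, -1.2]
gripper_width: 0.455
```

```bash
python3 - <<'E'
from h import *
import pickle
go(.4387,.0791,.182,84.8)
w=grab('wrist','w6.png');t=grab('top','t6.png');s=grab('scene','s6.png')
pickle.dump((w,t,s),open('6.pkl','wb'))
a=cv2.resize(s['pixels'][200:380,170:400],(570,446),interpolation=cv2.INTER_CUBIC)
b=cv2.resize(t['pixels'][150:300,190:300],(220,300),interpolation=cv2.INTER_CUBIC)
a=np.hstack([a,np.vstack([b,np.zeros((146,220,3),np.uint8)])]);cv2.imwrite('pics/c6.png',a)
E
```

```text
t 7.65 pos [0.4389 0.077  0.1871] F [ 0.   0.6 -1.2] w 0.455
shift [0.0004 0.0021 0.0051] turn [0.0002 0.0009 0.0009]
```

View pics/c6.png

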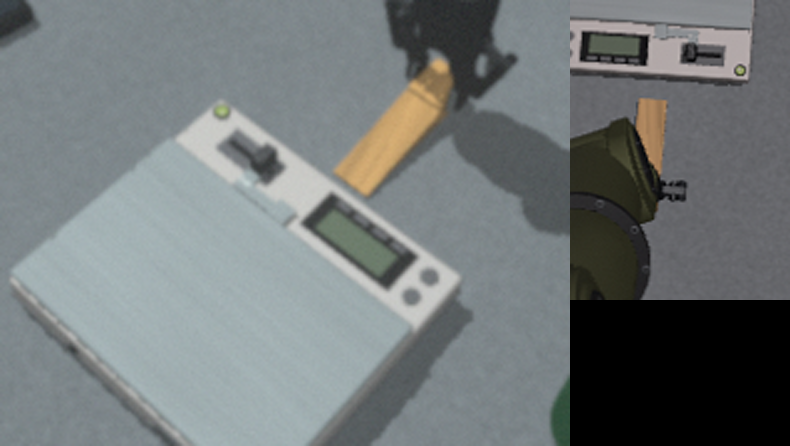

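The wedge is held level in front of the scale's middle, thin end forward; the lock is at the display side of its slot. I check alignment numerically from both views.

Call:
drive_tool(targets=[0.03, 0, 0, 0.002, 0, 0, 0, 0.03, 0, 0, 0.003, 0, 0, 0])

```text
t: 8.0
position: [0.4387, 0.0773, 0.1839]
ee_rot: [0.001, 0.045, 0.999, 0.0]
force: [-4.5, -1.1, 27.4]
gripper_width: 0.454
```

```bash
python3 - <<'E'
from h import *
import pickle
w,t,s=pickle.load(open('6.pkl','rb'))
k=230/570
S=lambda l:[(a*k+170-.3,b*k+200-.3) for a,b in l]
T=lambda l:[((a-570)/2+190-.25,b/2+150-.25) for a,b in l]
tip_s=plane(s,S([(335,172),(371,194)]),.010); tip_t=plane(t,T([(638,99),(667,99)]),.010)
print("tip scene",tip_s.round(4),"top",tip_t.round(4),tip_s.mean(0),tip_t.mean(0))
fs=plane(s,S([(222,100),(460,277)]),.046);print("front scene",fs.round(4),fs.mean(0),np.linalg.norm(fs[0]-fs[1]),np.degrees(np.arctan2(-(fs[1]-fs[0])[0],(fs[1]-fs[0])[1])))
# line fits in top view: left/right/front silhouettes of housing by mask (bright vs desk)
q=robot.sense();M=rot(q["ee_rot"]);print("tip by arm",q["position"]-M[:,0]*.131)
# wedge axis in the top view: mask
h=cv2.cvtColor(t['pixels'],cv2.COLOR_BGR2HSV);m=cv2.inRange(h,(6,70,60),(20,190,255))[195:240,215:245]
ys,xs=np.nonzero(m)
for y in range(3,22,3):
    r=xs[ys==y]; 
    if len(r): print(y+195,r.min()+215,r.max()+215)
go(.4387,.0791,.182,84.8)
E
```

```text
tip scene [[0.57   0.0508 0.01  ]
 [0.57   0.0909 0.01  ]] top [[0.5702 0.0862 0.01  ]
 [0.5692 0.0445 0.01  ]] [0.57001245 0.07084216 0.01      ] [0.56970065 0.06536587 0.01      ]
front scene [[ 0.5889 -0.0677  0.046 ]
 [ 0.6157  0.2047  0.046 ]] [0.60228351 0.068459   0.046     ] 0.273704117316098 -5.608120717819076
tip by arm [0.56919436 0.06559216 0.18406773]
201 224 237
204 224 237
207 224 237
210 223 237
213 223 236
216 224 236
t 8.0 pos [0.4387 0.0773 0.1839] F [-4.5 -1.1 27.4] w 0.454
shift [0.0002 0.0018 0.0019] turn [0.0003 0.0011 0.0016]
```

Call:
drive_tool(targets=[0.03, 0, 0, -0.001, 0, 0, 0, 0.03, 0, 0.0013, -0.001, 0, 0, 0])

```text
t: 8.2
position: [0.4387, 0.0785, 0.1846]
ee_rot: [0.0, 0.045, 0.999, -0.0]
force: [-0.5, -0.3, -0.8]
gripper_width: 0.452
```

Call:
drive_tool(targets=[0.03, -0.01, 0, 0, 0, 0, 0, 0.03, -0.02, 0, 0, 0, 0, 0, 0.03, -0.03, 0, 0, 0, 0, 0, 0.03, -0.04, 0, 0, 0, 0, 0, 0.03, -0.045, 0, 0, 0, 0, 0])

```text
t: 8.7
position: [0.4849, 0.0745, 0.1843]
ee_rot: [0.0, 0.045, 0.999, 0.0]
force: [-1.6, 0.3, -0.9]
gripper_width: 0.452
```

Call:
drive_tool(targets=[0.03, -0.005, 0, 0, 0, 0, 0, 0.03, -0.01, 0, 0, 0, 0, 0, 0.03, -0.013, 0, 0, 0, 0, 0, 0.03, -0.013, 0, 0, 0, 0, 0])

```text
t: 9.1
position: [0.4967, 0.0735, 0.1844]
ee_rot: [0.0, 0.044, 0.999, 0.0]
force: [-0.2, 0.6, -0.8]
gripper_width: 0.453
```

Call:
drive_tool(targets=[0.03, -0.001, 0, 0, 0, 0, 0, 0.03, -0.002, 0, 0, 0, 0, 0, 0.03, -0.002, 0, 0, 0, 0, 0])

```text
t: 9.4
position: [0.4984, 0.0734, 0.1844]
ee_rot: [0.0, 0.044, 0.999, -0.0]
force: [0.6, 0.3, -1.1]
gripper_width: 0.451
```

Call:
drive_tool(targets=[0.03, -0.001, 0, 0, 0, 0, 0, 0.03, -0.002, 0, 0, 0, 0, 0, 0.03, -0.002, 0, 0, 0, 0, 0])

```text
t: 9.7
position: [0.5006, 0.0731, 0.1844]
ee_rot: [0.0, 0.044, 0.999, -0.0]
force: [0.2, 0.6, -0.3]
gripper_width: 0.453
```

Call:
drive_tool(targets=[0.03, -0.001, 0, 0, 0, 0, 0, 0.03, -0.002, 0, 0, 0, 0, 0, 0.03, -0.002, 0, 0, 0, 0, 0])

```text
t: 10.0
position: [0.5025, 0.073, 0.1844]
ee_rot: [0.0, 0.044, 0.999, -0.0]
force: [-0.4, 0.2, -1.4]
gripper_width: 0.456
```

Call:
drive_tool(targets=[0.03, 0, 0, 0.0004, 0, 0, 0, 0.03, 0, 0, 0.0004, 0, 0, 0])

```text
t: 10.2
position: [0.5024, 0.073, 0.1841]
ee_rot: [0.0, 0.044, 0.999, 0.0]
force: [-0.2, 0.5, 0.6]
gripper_width: 0.457
```

Call:
drive_tool(targets=[0.03, -0.001, 0, 0, 0, 0, 0, 0.03, -0.002, 0, 0, 0, 0, 0, 0.03, -0.002, 0, 0, 0, 0, 0])

```text
t: 10.5
position: [0.5041, 0.0729, 0.1841]
ee_rot: [-0.0, 0.044, 0.999, -0.0]
force: [-1.4, 0.2, 4.0]
gripper_width: 0.458
```

Call:
drive_tool(targets=[0.03, -0.001, 0, 0, 0, 0, 0, 0.03, -0.002, 0, 0, 0, 0, 0, 0.03, -0.002, 0, 0, 0, 0, 0])

```text
t: 10.8
position: [0.505, 0.0728, 0.184]
ee_rot: [-0.002, 0.044, 0.999, -0.0]
force: [-7.0, 1.3, 8.2]
gripper_width: 0.454
```

Call:
drive_tool(targets=[0.03, -0.001, 0, 0, 0, 0, 0, 0.03, -0.002, 0, 0, 0, 0, 0, 0.03, -0.002, 0, 0, 0, 0, 0])

```text
t: 11.1
position: [0.5058, 0.0728, 0.184]
ee_rot: [-0.003, 0.044, 0.999, -0.0]
force: [-13.2, 2.3, 12.8]
gripper_width: 0.449
```

Contact came at TCP x≈0.504, as predicted. I check whether the scale has shifted before pushing on.

```bash
cat >> h.py <<'E'
def shift_check():
    import pickle
    w,t,s=pickle.load(open('6.pkl','rb'))
    for n,o,boxes in(("top",t,[(85,125,172,300),(125,200,260,300)]),("scene",s,[(290,400,170,300),(250,340,165,260)])):
        f=grab(n); g=lambda a,b:np.float32(cv2.cvtColor(a,cv2.COLOR_BGR2GRAY)[b[0]:b[1],b[2]:b[3]])
        for b in boxes:
            A,B=g(o["pixels"],b),g(f["pixels"],b); (p,r)=cv2.phaseCorrelate(A,B,cv2.createHanningWindow(A.shape[::-1],cv2.CV_32F)); print(n,b,np.round(p,2),round(r,2))
E
python3 -c "
from h import *
s=robot.sense();print(s['force'],s['wrist_torque'])
shift_check()
s=robot.sense();print(s['position'],s['force'],s['wrist_torque'])
"
```

```text
[-13.15567958   2.27640406  12.81493687] [ 0.10646051  2.07784515 -0.07967385]
top (85, 125, 172, 300) [-0.02 -0.03] 0.99
top (125, 200, 260, 300) [-0.01  0.51] 0.99
scene (290, 400, 170, 300) [ 0.48 -0.06] 1.1
scene (250, 340, 165, 260) [0.05 0.04] 1.1
[0.50571622 0.07280059 0.18397442] [-11.12427971   1.55004961  13.583069  ] [ 0.10565318  2.13511901 -0.03298777]
```

Call:
drive_tool(targets=[0.03, -0.001, 0, -0.0005, 0, -0.005, 0, 0.03, -0.002, 0, -0.0005, 0, -0.005, 0, 0.03, -0.003, 0, -0.0005, 0, -0.005, 0])

```text
t: 11.5
position: [0.5072, 0.0726, 0.184]
ee_rot: [-0.003, 0.044, 0.999, -0.001]
force: [-16.1, 1.4, 14.9]
gripper_width: 0.451
```

```bash
python3 -c "
from h import *
s=robot.sense();print(s['position'],s['ee_rot'].round(4),s['force'],s['wrist_torque'])
shift_check()
"
```

```text
[0.50716619 0.07260782 0.18398898] [-2.90e-03  4.37e-02  9.99e-01 -8.00e-04] [-16.14322859   1.40281848  14.87280199] [0.36170498 3.08142245 0.0256804 ]
top (85, 125, 172, 300) [0.02 0.04] 0.97
top (125, 200, 260, 300) [0.06 0.45] 0.99
scene (290, 400, 170, 300) [ 0.36 -0.17] 1.08
scene (250, 340, 165, 260) [-0.05  0.02] 1.11
```

Call:
drive_tool(targets=[0.03, 0, 0, -0.0008, 0, -0.003, 0, 0.03, -0.001, 0, -0.0008, 0, -0.003, 0, 0.03, -0.002, 0, -0.0008, 0, -0.003, 0, 0.03, -0.003, 0, -0.0008, 0, -0.003, 0])

```text
t: 12.0
position: [0.5111, 0.072, 0.184]
ee_rot: [-0.001, 0.044, 0.999, -0.001]
force: [-9.9, 1.2, 1.2]
gripper_width: 0.455
```

```bash
python3 -c "
from h import *
s=robot.sense();print(s['position'],s['ee_rot'].round(4),s['force'],s['wrist_torque'])
shift_check()
"
```

```text
[0.51108049 0.07200124 0.18403774] [-6.00e-04  4.40e-02  9.99e-01 -9.00e-04] [-9.94931697  1.22052335  1.21761268] [0.25710658 2.07584126 0.03617868]
top (85, 125, 172, 300) [ 0.05 -0.02] 0.95
top (125, 200, 260, 300) [0.01 0.5 ] 1.0
scene (290, 400, 170, 300) [ 0.15 -0.13] 0.98
scene (250, 340, 165, 260) [-0.08 -0.01] 1.01
```

Call:
drive_tool(targets=[0.03, -0.001, 0, 0, 0, -0.001, 0, 0.03, -0.002, 0, 0, 0, -0.001, 0, 0.03, -0.003, 0, 0, 0, -0.001, 0, 0.03, -0.004, 0, 0, 0, -0.001, 0, 0.03, -0.004, 0, 0, 0, -0.001, 0])

```text
t: 12.6
position: [0.5152, 0.0716, 0.184]
ee_rot: [0.0, 0.044, 0.999, -0.001]
force: [-9.2, 0.5, -0.4]
gripper_width: 0.451
```

```bash
python3 -c "
from h import *
s=robot.sense();print(s['position'],s['ee_rot'].round(4),s['force'],s['wrist_torque'])
shift_check()
"
```

```text
[0.51519383 0.07160846 0.18403803] [ 0.00e+00  4.41e-02  9.99e-01 -9.00e-04] [-9.1800048   0.5403211  -0.38851001] [0.17767158 1.96604502 0.01809371]
top (85, 125, 172, 300) [ 0.12 -0.01] 0.95
top (125, 200, 260, 300) [-0.18  0.52] 0.96
scene (290, 400, 170, 300) [ 0.19 -0.24] 0.87
scene (250, 340, 165, 260) [0.05 0.05] 0.94
```

Call:
drive_tool(targets=[0.03, -0.0015, 0, 0, 0, 0, 0, 0.03, -0.003, 0, 0, 0, 0, 0, 0.03, -0.004, 0, 0, 0, 0, 0, 0.03, -0.005, 0, 0, 0, 0, 0, 0.03, -0.005, 0, 0, 0, 0, 0])

```text
t: 13.2
position: [0.5202, 0.0712, 0.184]
ee_rot: [0.0, 0.044, 0.999, -0.001]
force: [-9.4, 0.5, -0.6]
gripper_width: 0.452
```

```bash
python3 - <<'E'
from h import *
s=robot.sense();print(s['position'],s['ee_rot'].round(4),s['force'],s['wrist_torque'],s['gripper_width'])
shift_check()
import pickle
o=pickle.load(open('6.pkl','rb'))[2]["pixels"];f=grab('scene','s7.png')
k=lambda im:cv2.resize(im[225:345,200:380],(780,290*780//435+0)) 
k=lambda im:cv2.resize(im[230:340,200:380],None,fx=2.6,fy=2.6,interpolation=cv2.INTER_CUBIC)
cv2.imwrite('pics/c7.png',np.vstack([k(o),k(f["pixels"])]))
pickle.dump(f,open('s7.pkl','wb'))
E
```

```text
[0.52021943 0.07116918 0.18403474] [ 0.00e+00  4.41e-02  9.99e-01 -9.00e-04] [-9.39010338  0.4759208  -0.62034931] [ 0.11185511  1.91531341 -0.01830647] 0.4521047862398389
top (85, 125, 172, 300) [ 0.13 -0.07] 0.97
top (125, 200, 260, 300) [0.11 0.38] 0.94
scene (290, 400, 170, 300) [0.27 0.01] 0.73
scene (250, 340, 165, 260) [0.02 0.08] 0.84
```

View pics/c7.png

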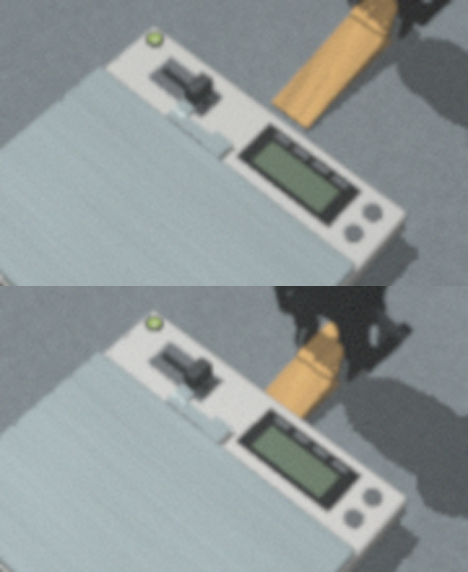

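The wedge is under the middle of the front edge (about (285,400) in the crop); the front ledge has risen about a pixel. I measure the lift from this.

```bash
python3 - <<'E'
from h import *
import pickle
o=pickle.load(open('6.pkl','rb'))[2]
a=np.radians(-5.3);ex=np.array([np.cos(a),np.sin(a),0]);ey=np.array([-ex[1],ex[0],0]);C=np.array([.600,.0645,0])+.130*ex
W=lambda x,y,z:C+x*ex+y*ey+np.array([0,0,z])
def lifted(x,y,z,fz):
    t=fz/.21; dx,dz=x-.105,z
    return W(.105+dx*np.cos(t)+dz*np.sin(t), y, dz*np.cos(t)-dx*np.sin(t))
fr=[grab('scene') for _ in range(4)]
A0=cv2.cvtColor(o["pixels"],cv2.COLOR_BGR2GRAY);B0=np.mean([cv2.cvtColor(f["pixels"],cv2.COLOR_BGR2GRAY) for f in fr],0)
for n,(x,y) in dict(level=(-.118,-.125),lock=(-.098,-.07),disp=(-.098,.052),btn=(-.1,.118)).items():
    u=proj(o,W(x,y,.046))[0]; e=proj(o,lifted(x,y,.046,.003))[0]-u
    i,j=u.round().astype(int)[::-1]; h=11
    A=np.float32(A0[i-h:i+h,j-h:j+h]);B=np.float32(B0[i-h:i+h,j-h:j+h])
    M=np.eye(2,3,dtype=np.float32)
    c,M=cv2.findTransformECC(A,B,M,cv2.MOTION_TRANSLATION,(3,200,1e-6),None,3); m=M[:,2]
    print(n,u.round(1),"expected@3mm",e.round(2),"seen",m.round(2),"cc",round(c,3),"lift mm",round(3*(m@e)/(e@e),2))
s=robot.sense();print(s['t'],s['position'],s['force'].round(1))
E
```

```text
level [258.5 244.6] expected@3mm [-0.21 -0.66] seen [-0.2  -0.58] cc 0.963 lift mm 2.66
lock [270.4 263.3] expected@3mm [-0.18 -0.55] seen [-0.1  -0.49] cc 0.92 lift mm 2.56
disp [313.1 295.5] expected@3mm [-0.07 -0.49] seen [ 0.28 -0.24] cc 0.933 lift mm 1.19
btn [338.6 313.6] expected@3mm [ 0.   -0.45] seen [-0.05 -0.49] cc 0.951 lift mm 3.22
13.55 [0.52019803 0.07113474 0.18403995] [-9.1 -0.1 -0.4]
```

```bash
python3 -c "
from h import *
robot.close_job();s=robot.sense();print(s['t'],s['position'],s['force'])"
```

```text
the job is handed in; nothing more can be done
the job is handed in; nothing more can be done
```

I slid the transport lock home and pushed the beech wedge under the middle of the scale's front edge. I handed the job in at 13.6 s, still gripping the wedge.

- **Lock:** it moved about 22 mm towards the display and met its end stop, where the force rose from 2 N to 7 N. The next wrist picture showed its bar in the keeper.
- **Lift by the arm:** the wedge went about 16 mm past first contact, which gives about 2.9 mm at the front feet. The hold was steady at about 9 N of push with almost no vertical load.
- **Lift by the camera:** the level, lock and button patches gave 2.7, 2.6 and 3.2 mm. The display patch disagreed at 1.2 mm. I discounted it, as the arm's changed shadow probably spoiled the match.
- **Scale position:** most image patches moved by less than about 0.3 pixel (1 pixel is roughly 2–3 mm). One top-view patch showed a 0.4–0.5 pixel shift from first contact on that did not grow, so any real shift would be about 1 mm.
- **Centring and squareness:** I estimate the wedge is within about 2 mm of the edge's middle and 0.5° of square. I did not check the rear feet separately.
- **Bystanders:** I did not touch the stapler, terminal, jar or the blue and yellow wedges.

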